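# Hold the magnifying glass over the round photograph

## Task

Pick up the magnifying glass by its handle, carry it over the row of standing books without touching them, and hold it level about two centimetres above the round photograph on the album page: lens centred on the photograph, handle square to the page and pointing to the page's bottom edge (the wide empty margin). Finish while still holding it there, so that the picture can be studied; neither the glass nor the gripper may touch the album at any time, and the other things on the desk stay where they are.

Things in the scene. Friction and masses are not known exactly. Their poses are not given: they have to be found in the camera images.
- magnifier: Magnifying glass lying flat, about 140 g: brass ring 84 mm across, 10 mm high, with clear lens and straight wooden handle. Origin: ring centre, at its underside; z up as it lies. Handle along -x: 18 mm wide (y), 18 mm high, from x = -60 to -170 mm; ring and handle share one flat underside. Centre of mass near x = -60 mm. Left or right of the books, album on the other side (varies).
- magnifier_grip (a point): Point in the middle of the handle's section, 85 mm from the lens centre and 9 mm above the underside: a good place to grip across the handle's 18 mm width. Same axes as the magnifier.
- round_photo: The target: the only round photograph on the page, 46 mm across, 2 mm thick, lying flat. Origin: its centre, on the page surface (18 mm above the desk); axes parallel to the album's, z up. In one row with a tall (46 x 60 mm) and a square (50 x 50 mm) photograph, centres 75 mm apart along y; its place in the row varies.
- album: Album lying flat, fixed: 200 mm (x) by 250 mm (y), dark grey page on a brown cover, page surface 18 mm above the desk. Origin: centre of its underside; z up. The photographs lie in a row along y at x = +35 mm; the page's bottom edge, with the wide empty margin, is at -x, roughly towards the robot.
- book_row: Row of seven standing books between two steel bookends, fixed: 192 mm long (x), up to 104 mm wide (y), 138 to 158 mm high. Origin: centre of its underside; z up. It stands between the magnifying glass and the album.
- cup: Grey stoneware cup on the desk, 72 mm in diameter, 75 mm high, empty, loose. Origin: centre of its underside. Leave alone.
- wood_box: Dark wooden box, 79 x 104 x 72 mm high, loose. Origin: centre of its underside. Leave alone.
- notebook: Closed notebook lying flat, 75 x 120 x 16 mm, loose. Origin: centre of its underside. Leave alone.
There are look-alikes about, which are no part of the job. Of the things that look like the magnifier, take the one that is farthest from the robot's base at the start.

How it is judged:
By the outcome, as a careful person would: the job done as asked, in the order asked, and still so for the second after the job is handed in, while the arm keeps its last pose, push and grip.
It also fails if it takes over 48 s, if anything falls off the work surface, if the arm or the gripper's body presses on something with over 40 N, if the wrist force passes 120 N, or if a joint passes its speed limit or range.

## Robot

A 7-joint arm with a two-finger parallel gripper is mounted at the origin on the work surface. World frame = base frame: x ahead of the robot, y to its left, z up, the work surface at z = 0. Lengths are in m, angles in rad, forces in N, time in s.
With the tool pointing down it reaches from about 0.4 to 0.9 m from the base axis. Payload 5.6 kg.
Tool frame: the origin (TCP) lies at the very end of the fingers, on their centre line; the grasp point (between the pads) lies 19 mm behind it; z points along the fingers, y is the line along which they close (so a half turn about z gives the same grasp; the last joint's range is limited). The gripper opens to 92 mm and grips with 3 to 60 N. Pads are 20 mm wide; open, the fingers measure 128 mm over their backs; the gripper's body (75 mm by 189 mm) begins 69 mm behind the grasp point.
Start: joints at [1.082, 0.468, -0.012, 1.603, 0.006, 1.071, -0.056], TCP at [0.28, -0.586, 0.215] pointing down, gripper open.
Joint ranges: [-2.53, 2.53], [-0.31, 2.02], [-1.57, 1.55], [0.28, 2.44], [-1.29, 4.43], [0.15, 1.84], [-2.92, 2.92]. Speed limits (rad/s): [2.57, 2.57, 3.14, 3.14, 3.14, 3.14, 3.14].

## Interface

Orientations are given as [roll, pitch, yaw] about the fixed x, y, z axes, in that order (R = Rz(yaw) Ry(pitch) Rx(roll)).
In Python, from plant import robot gives the robot as it stands.
- The arm moves only by the tool drive_tool, never from a script. Its argument "plan" is a list of rows, each an object of numbers: "jaw": the opening, from 0 (shut) to 1 (fully open); "x", "y", "z": the shift along the tool's x, y, z in units of 30 mm (1.0 is 30 mm); "yaw": the turn about the tool's z in units of 5 degrees (1.0 is 5 degrees). A call has 1 to 10 rows; each row shifts and turns the commanded pose from where the row before left it, along the tool's axes as they then stand; what a row does not reach is not made up. A row lasts 1/8 s, in which the tool goes at most 62.5 mm and 10.7 degrees, less where a joint would pass 70% of its speed; a pose out of reach is approached as far as the arm can. A call is refused whole if a number of a shift passes 1 or a number of a turn 1, either way. A call with a gripper value outside its range is refused whole. The fingers move at their own pace and stop on an object; "grip_force" is the grip in N (left out, the last holds). Time passes only in rows, so rows that do not move let the fingers close. It gives the time, the measured TCP pose, the force, the opening and the grip force at its end, in the units of the state.
- robot.get_state(): the state, without advancing time (a new reading comes with each control period).
- robot.get_image(name): name is "scene" or "top" or "wrist"; returns a dict with "pixels" (400x640x3 uint8, red, green, blue), "fx", "fy", "cx", "cy" (pixels), "distortion" ([k1, k2, p1, p2, k3] as OpenCV has them; the pictures are not rectified), "extrinsics" (4x4, takes a point from camera to world coordinates). Camera axes: x right, y down, z forward; pixel columns grow to the right and rows downward; lengths in m; the calibration is good to about 2 mm. A picture is of the moment at which its call begins. There is no depth.
- robot.hand_in(): hands the job in; it is judged then, once.
Trained networks look in the newest picture that a camera, given by its name, has taken for a name from the list of things; names that differ only in an ending like _2 or _b are one class to them, and where a whole thing is asked for, a point or a joint stands for the part that bears it (a point fixed in the world has none). Each returns a list of dicts, best first, with "score" (0 to 1); they miss things now and then, are a little off and sometimes report something else, mostly with a low value. They report only what shows in the picture. A call takes as long as a camera call. They do not tell look-alikes from the thing itself.
- robot.search_frame(name, camera): "xy" ([column, row] in pixels, amid what is visible of it).
- robot.silhouettes(name, camera): "pixels" (400x640 bool, what is visible of it) and "xy" ([column, row] in pixels, amid what is visible of it).
The state is a dict: "t": time; "joint_positions": joint angles; "joint_velocities": joint speeds; "tau": joint torques, N m; "tool_pos": TCP position; "ee_rot": TCP orientation; "contact_force": force on the tool from outside, world axes, zero at the start; "wrist_torque": the same for the moment, N m; "opening": finger opening in m; "finger_force": force on a finger pad.
Only numpy, scipy, OpenCV 4.12 (cv2) and the standard library are available. Lean on these libraries where they do the work, as an engineer would, in place of code of your own. Each camera call takes 0.05 s, during which the arm holds its last target. There are 200 camera calls.

## Working session

There is one attempt and no reset: what is moved stays moved. The work goes in short steps, Python scripts to look and compute and a tool call to move; the robot and the scene stay as the last step left them, time stands still between calls to the robot, and variables do not carry over. Pictures are saved under pics/ and viewed, at most 10 in all, crops included, and the job is handed in when it is done.

Besides the shell and the picture viewer there is one more tool, called after "Request:" as name([rows], argument=value, ...), one row to a line, values as JSON. drive_tool: Moves the arm, as the interface text tells. Its arguments: {"type":"object","properties":{"plan":{"type":"array","items":{"type":"object","properties":{"jaw":{"type":"number"},"x":{"type":"number"},"y":{"type":"number"},"z":{"type":"number"},"yaw":{"type":"number"}}}},"grip_force":{"type":"number"}},"required":["plan"]}

```bash
mkdir -p pics; ls; cat > h.py <<'E'
import numpy as np, cv2
from plant import robot
def K(im): return np.array([[im['fx'],0,im['cx']],[0,im['fy'],im['cy']],[0,0,1]])
def ray(im,uv,z):
    p=cv2.undistortPoints(np.array(uv,float).reshape(-1,1,2),K(im),np.array(im['distortion'])).reshape(-1,2)
    E=np.array(im['extrinsics']); d=np.c_[p,np.ones(len(p))]@E[:3,:3].T; o=E[:3,3]
    return (o+d*((z-o[2])/d[:,2])[:,None])
def proj(im,P):
    E=np.linalg.inv(np.array(im['extrinsics'])); r,_=cv2.Rodrigues(E[:3,:3])
    return cv2.projectPoints(np.array(P,float).reshape(-1,3),r,E[:3,3],K(im),np.array(im['distortion']))[0].reshape(-1,2)
def save(im,n): cv2.imwrite('pics/'+n,im['pixels'][:,:,::-1])
E
python3 - <<'E'
from h import *
a=robot.get_image('top');save(a,'top.png');b=robot.get_image('scene');save(b,'scene.png')
for n in ['magnifier','round_photo','album','book_row','cup','wood_box','notebook']:
  for c,im in (('top',a),('scene',b)):
    z={'round_photo':.02,'album':.018,'book_row':.15,'cup':.07,'wood_box':.07}.get(n,.01)
    for d in robot.search_frame(n,c): print(n,c,round(d['score'],2),np.round(d['xy']),ray(im,[d['xy']],z).round(3))
print(robot.get_state())
print(a['extrinsics'],b['extrinsics'])
E
```

```text
pics
magnifier top 0.96 [197. 301.] [[0.202 0.353 0.01 ]]
magnifier top 0.64 [415. 285.] [[ 0.264 -0.264  0.01 ]]
magnifier top 0.63 [232. 195.] [[0.511 0.27  0.01 ]]
magnifier scene 0.96 [339. 163.] [[ 0.27  -0.241  0.01 ]]
magnifier scene 0.74 [363. 269.] [[0.524 0.255 0.01 ]]
magnifier scene 0.68 [474. 238.] [[0.187 0.327 0.01 ]]
round_photo top 0.7 [325. 182.] [[ 0.553 -0.003  0.02 ]]
round_photo top 0.44 [430. 177.] [[ 0.578 -0.308  0.02 ]]
round_photo scene 0.58 [254. 178.] [[ 0.576 -0.3    0.02 ]]
album top 0.94 [429. 196.] [[ 0.522 -0.304  0.018]]
album scene 0.84 [259. 175.] [[ 0.554 -0.312  0.018]]
book_row top 0.85 [326. 183.] [[ 0.522 -0.005  0.15 ]]
book_row scene 0.83 [304. 204.] [[0.599 0.089 0.15 ]]
cup top 0.89 [322. 107.] [[0.766 0.012 0.07 ]]
cup scene 0.91 [232. 243.] [[0.793 0.037 0.07 ]]
wood_box top 0.87 [262. 115.] [[0.737 0.185 0.07 ]]
wood_box scene 0.85 [276. 280.] [[0.757 0.223 0.07 ]]
notebook top 0.87 [378. 121.] [[ 0.75  -0.157  0.01 ]]
notebook scene 0.93 [227. 219.] [[ 0.74  -0.148  0.01 ]]
{'t': 0.8, 'joint_positions': array([ 1.08199123,  0.46743904
[... 357 characters left out ...]
array([ 0.28022833, -0.58648244,  0.21462055]), 'ee_rot': array([3.14154492e+00, 4.93048419e-05, 4.45751323e-01]), 'contact_force': array([0.82703757, 0.94782484, 0.65224064]), 'wrist_torque': array([0.01009182, 0.00180844, 0.00932879]), 'finger_force': 0.0, 'opening': 0.09168009261200329}
[[ 0.02821685 -0.98040184  0.19497705  0.22960667]
 [-0.99950042 -0.02489375  0.01947342 -0.0170234 ]
 [-0.01423807 -0.19542912 -0.98061447  1.40912246]
 [ 0.          0.          0.          1.        ]] [[-0.85156863  0.31591692 -0.41836272  1.07000001]
 [ 0.52369989  0.47631568 -0.70630149  0.96526448]
 [-0.02385987 -0.8205607  -0.57106115  0.8492274 ]
 [ 0.          0.          0.          1.        ]]
```

View pics/top.png

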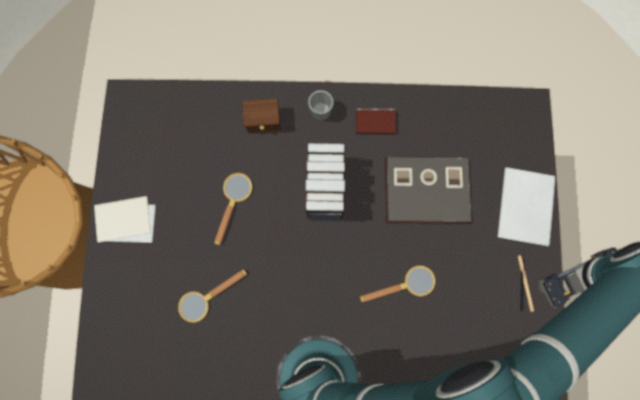

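View pics/scene.png

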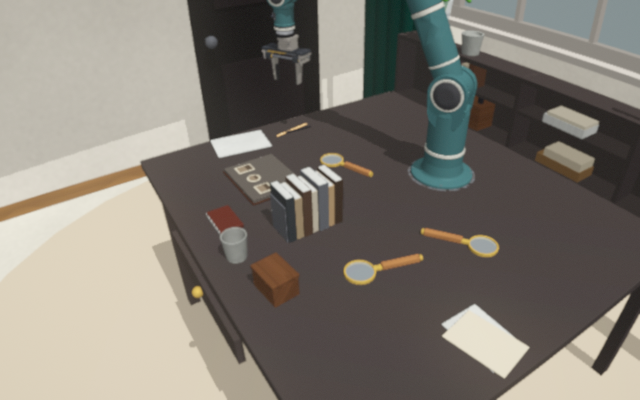

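The top view shows three magnifiers. The farthest is the one with its ring at (238,187) and handle end at (220,243), left of the books. The album is on the right, with the round photo in the middle of the row at (429,177). The scene view agrees: ring at (360,271), round photo at (254,178).

```bash
cat >> h.py <<'E'
def magfit(im,m,z=.008):
    """fit ring centre+axis: template residual on contour points"""
    from scipy.optimize import least_squares
    c=max(cv2.findContours(m.astype(np.uint8),0,1)[0],key=cv2.contourArea)[:,0,:].astype(float)
    P=ray(im,c,z)[:,:2]
    def sd(q):
        l=np.c_[(P-q[:2])@[np.cos(q[2]),np.sin(q[2])],(P-q[:2])@[-np.sin(q[2]),np.cos(q[2])]]
        ring=np.hypot(*l.T)-.042
        d=np.abs(l-[-.115,0])-[.055,.009]
        box=np.hypot(*np.maximum(d,0).T)+np.minimum(d.max(1),0)
        d2=np.abs(l-[-.05,0])-[.012,.005]
        neck=np.hypot(*np.maximum(d2,0).T)+np.minimum(d2.max(1),0)
        return np.minimum(np.minimum(ring,box),neck)
    best=None; c0=P.mean(0)
    for a in np.arange(-3.1,3.1,.4):
        x0=np.r_[c0+.04*np.array([np.cos(a),np.sin(a)]),a]
        r=least_squares(sd,x0,loss='soft_l1',f_scale=.003)
        if best is None or r.cost<best.cost: best=r
    return best.x, np.sqrt(np.mean(sd(best.x)**2))
E
python3 - <<'E'
from h import *
for c in ('top','scene'):
    im=robot.get_image(c)
    for d in robot.silhouettes('magnifier',c):
        print(c,d['xy'],d['score'],*magfit(im,d['pixels']))
    for d in robot.silhouettes('round_photo',c):
        v,u=np.nonzero(d['pixels']); print('ph',c,d['score'],ray(im,[[u.mean(),v.mean()]],.02),len(u))
    for d in robot.silhouettes('album',c)[:1]:
        cc=max(cv2.findContours(d['pixels'].astype(np.uint8),0,1)[0],key=cv2.contourArea)[:,0,:]
        P=ray(im,cc,.018)[:,:2]; print('album',cv2.minAreaRect((P*1000).astype(np.float32)))
    for d in robot.silhouettes('book_row',c)[:1]:
        v,u=np.nonzero(d['pixels']); P=ray(im,np.c_[u,v],.15); print(c,P.min(0),P.max(0))
E
```

```text
top [233.6, 192.5] 0.63 [ 0.53334836  0.25648599 -0.29383067] 0.0020128801478578803
top [195.4, 302.4] 0.58 [ 0.185136    0.3616827  -4.07489231] 0.0018325239164367374
top [417.9, 285.6] 0.56 [ 0.27736904 -0.27627251 -1.24615311] 0.0017640126209144448
ph top 0.68 [[ 0.57602334 -0.3017113   0.02      ]] 197
album ((540.14599609375, -301.7010498046875), (196.0847930908203, 249.2869873046875), 0.4355432391166687)
top [ 0.42197054 -0.05434981  0.15      ] [0.63196705 0.04614727 0.15      ]
scene [339.8, 163.6] 0.79 [ 0.27829896 -0.27571786 -1.23715532] 0.004643351146614149
scene [365.6, 271.3] 0.78 [ 0.53545224  0.25656164 -0.23566047] 0.0024434251032021213
scene [473.2, 237.3] 0.6 [0.18814455 0.36097121 2.13121854] 0.0037098868526343493
ph scene 0.58 [[ 0.57842302 -0.30349597  0.02      ]] 71
album ((550.1448974609375, -293.60308837890625), (203.98130798339844, 268.0859375), 1.1865909099578857)
scene [ 0.4496594  -0.06771124  0.15      ] [0.71066145 0.20831555 0.15      ]
```

Request:
drive_tool([
  {"yaw": 0.85, "z": -0.2, "x": 0.2},
  {"yaw": 0.85, "z": -0.2, "x": 0.5, "y": -0.3},
  {"yaw": 0.85, "z": -0.2, "x": 0.5, "y": -0.5},
  {"yaw": 0.85, "z": -0.2, "x": 0.5, "y": -0.7},
  {"yaw": 0.85, "z": -0.2, "x": 0.5, "y": -0.9},
  {"yaw": 0.85, "z": -0.2, "x": 0.5, "y": -1},
  {"x": 0.5, "y": -1},
  {"x": 0.5, "y": -1},
  {"x": 0.5, "y": -1},
  {"x": 0.5, "y": -1},
])

```text
$.plan[0]: bad value
```

Request:
drive_tool([
  {"y": -1},
  {"y": -1},
  {"y": -1},
  {"y": -1},
  {"y": -1},
  {"y": -1},
  {"y": -1},
  {"y": -1},
  {"y": -1},
  {"y": -1},
])

```text
$.plan[0]: bad value
```

Request:
drive_tool([
  {"jaw": 1, "x": 0.2, "y": 0, "z": -0.2, "yaw": 0.85},
  {"jaw": 1, "x": 0.5, "y": -0.3, "z": -0.2, "yaw": 0.85},
  {"jaw": 1, "x": 0.5, "y": -0.5, "z": -0.2, "yaw": 0.85},
  {"jaw": 1, "x": 0.5, "y": -0.7, "z": -0.2, "yaw": 0.85},
  {"jaw": 1, "x": 0.5, "y": -0.9, "z": -0.2, "yaw": 0.85},
  {"jaw": 1, "x": 0.5, "y": -1, "z": -0.2, "yaw": 0.85},
  {"jaw": 1, "x": 0.5, "y": -1, "z": 0, "yaw": 0},
  {"jaw": 1, "x": 0.5, "y": -1, "z": 0, "yaw": 0},
  {"jaw": 1, "x": 0.5, "y": -1, "z": 0, "yaw": 0},
  {"jaw": 1, "x": 0.5, "y": -1, "z": 0, "yaw": 0},
])

```text
t: 2.55
tool_pos: [0.4002, -0.3466, 0.2508]
ee_rot: [3.141, -0.0, 0.001]
contact_force: [0.8, 0.4, 0.3]
opening: 0.0921
finger_force: 0.0
```

```bash
python3 - <<'E'
from h import *
w=robot.get_image('wrist');save(w,'w1.png');print(robot.get_state()['tool_pos'],np.array(w['extrinsics']).round(3))
for d in robot.silhouettes('round_photo','wrist'):
    v,u=np.nonzero(d['pixels']); print('ph',d['score'],ray(w,[[u.mean(),v.mean()]],.02),len(u),u.mean(),v.mean())
for d in robot.silhouettes('album','wrist')[:1]:
    cc=max(cv2.findContours(d['pixels'].astype(np.uint8),0,1)[0],key=cv2.contourArea)[:,0,:]
    P=ray(w,cc,.018)[:,:2]; print('album',cv2.minAreaRect((P*1000).astype(np.float32)))
E
```

```text
[ 0.40285619 -0.34184232  0.25080808] [[ 0.002 -0.971 -0.238  0.468]
 [-1.    -0.002 -0.    -0.348]
 [-0.     0.238 -0.971  0.422]
 [ 0.     0.     0.     1.   ]]
ph 0.82 [[ 0.5710442  -0.30677167  0.02      ]] 1011 281.0692383778437 12.119683481701285
album ((514.4466552734375, -308.9292907714844), (143.93081665039062, 244.65475463867188), 0.46955984830856323)
```

View pics/w1.png

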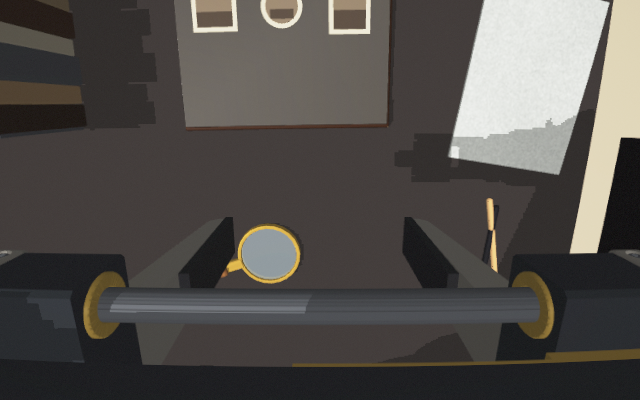

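Request:
drive_tool([
  {"jaw": 1, "x": 0.2, "y": -1, "z": 0, "yaw": 0},
  {"jaw": 1, "x": 0.2, "y": -1, "z": 0, "yaw": 0},
  {"jaw": 1, "x": 0.2, "y": -1, "z": 0, "yaw": 0},
  {"jaw": 1, "x": 0.2, "y": -1, "z": 0, "yaw": 0},
  {"jaw": 1, "x": 0.2, "y": -1, "z": 0, "yaw": 0},
  {"jaw": 1, "x": 0, "y": -1, "z": 0, "yaw": 0},
  {"jaw": 1, "x": 0, "y": -1, "z": 0, "yaw": 0},
  {"jaw": 1, "x": 0, "y": -1, "z": 0, "yaw": 0},
  {"jaw": 1, "x": 0, "y": -1, "z": 0, "yaw": 0},
  {"jaw": 1, "x": 0, "y": -1, "z": 0, "yaw": 0},
])

```text
t: 3.95
tool_pos: [0.4297, -0.048, 0.2508]
ee_rot: [3.141, -0.001, -0.002]
contact_force: [0.5, -0.0, -0.1]
opening: 0.092
finger_force: 0.0
```

Request:
drive_tool([
  {"jaw": 1, "x": 0, "y": -1, "z": 0, "yaw": 0},
  {"jaw": 1, "x": 0, "y": -1, "z": 0, "yaw": 0},
  {"jaw": 1, "x": 0, "y": -1, "z": 0, "yaw": 0},
  {"jaw": 1, "x": 0, "y": -1, "z": 0, "yaw": 0},
  {"jaw": 1, "x": 0, "y": -1, "z": 0, "yaw": 0},
  {"jaw": 1, "x": 0, "y": -1, "z": 0, "yaw": 0},
  {"jaw": 1, "x": 0, "y": -1, "z": 0, "yaw": 0},
  {"jaw": 1, "x": 0, "y": -1, "z": 0, "yaw": 0},
  {"jaw": 1, "x": 0, "y": -1, "z": 0, "yaw": 0},
  {"jaw": 1, "x": 0, "y": -1, "z": 0, "yaw": 0},
])

```text
t: 5.2
tool_pos: [0.4305, 0.2522, 0.2506]
ee_rot: [3.141, -0.001, -0.002]
contact_force: [0.4, -0.6, -1.1]
opening: 0.0921
finger_force: 0.0
```

The wrist view shows the page with the round photo in the middle at (281,10), partly cut off by the top edge. The page's bottom edge runs along row 127.

Request:
drive_tool([
  {"jaw": 1, "x": 0, "y": -0.4, "z": 0, "yaw": 1},
  {"jaw": 1, "x": 0, "y": -0.3, "z": 0, "yaw": 1},
  {"jaw": 1, "x": 0, "y": 0, "z": 0, "yaw": 1},
  {"jaw": 1, "x": 0, "y": 0, "z": 0, "yaw": 0},
  {"jaw": 1, "x": 0, "y": 0, "z": 0, "yaw": 0},
])

```text
t: 5.82
tool_pos: [0.4306, 0.2728, 0.2505]
ee_rot: [3.141, -0.0, -0.261]
contact_force: [-0.2, -0.1, 0.1]
opening: 0.092
finger_force: 0.0
```

```bash
python3 - <<'E'
from h import *
w=robot.get_image('wrist');save(w,'w2.png');s=robot.get_state();print(s['tool_pos'],s['ee_rot'])
for d in robot.silhouettes('magnifier','wrist'):
    q,e=magfit(w,d['pixels'],.008); print(d['score'],d['xy'],q,e)
    # ring only: ellipse
    g=q[:2]-.085*np.array([np.cos(q[2]),np.sin(q[2])]); print('grip',g)
    im=w['pixels'][:,:,::-1].copy(); im[d['pixels']]=im[d['pixels']]//2+[0,0,100]
    for p in proj(w,[[*q[:2],.008],[*g,.018]]): cv2.circle(im,tuple(int(round(t)) for t in p),3,(0,255,0),-1)
    cv2.imwrite('pics/w2.png',im)
E
```

```text
[0.43053741 0.27291805 0.25057897] [ 3.14150539e+00 -1.77608934e-04 -2.61044374e-01]
0.96 [311.9, 83.1] [ 0.53465122  0.25285139 -0.27851848] 0.0017721090781519684
grip [0.45292679 0.27622057]
0.72 [310.0, 335.0] [ 0.18334174  0.35863737 -0.4854539 ] 0.00478199826375428
grip [0.10816237 0.39829921]
0.69 [630.6, 231.5] [ 0.29311498 -0.14005881 -0.26931862] 0.0028197578158383977
grip [ 0.21117903 -0.11744247]
```

View pics/w2.png

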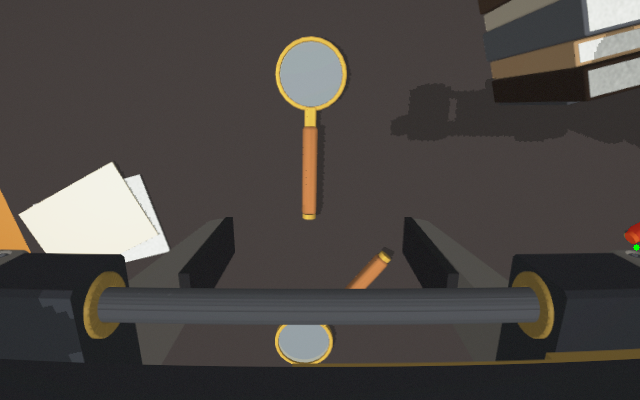

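The wrist view shows the target: ring at (311,73), handle end at (309,217), nearly in line with the tool. I'll go down over the grip point.

Request:
drive_tool([
  {"jaw": 1, "x": 0.69, "y": -0.32, "z": 0.5, "yaw": 0.2},
  {"jaw": 1, "x": 0, "y": 0, "z": 1, "yaw": 0},
  {"jaw": 1, "x": 0, "y": 0, "z": 1, "yaw": 0},
  {"jaw": 1, "x": 0, "y": 0, "z": 1, "yaw": 0},
  {"jaw": 1, "x": 0, "y": 0, "z": 1, "yaw": 0},
  {"jaw": 1, "x": 0, "y": 0, "z": 1, "yaw": 0},
  {"jaw": 1, "x": 0, "y": 0, "z": 1, "yaw": 0},
  {"jaw": 1, "x": 0, "y": 0, "z": 0.7, "yaw": 0},
  {"jaw": 1, "x": 0, "y": 0, "z": 0.3, "yaw": 0},
  {"jaw": 1, "x": 0, "y": 0, "z": 0, "yaw": 0},
])

```text
t: 7.18
tool_pos: [0.4525, 0.2773, 0.0254]
ee_rot: [3.141, 0.0, -0.278]
contact_force: [0.3, 0.1, -0.4]
opening: 0.092
finger_force: 0.0
```

```bash
python3 - <<'E'
from h import *
w=robot.get_image('wrist');save(w,'w3.png');s=robot.get_state();print(s['tool_pos'],s['ee_rot'])
for d in robot.silhouettes('magnifier','wrist')[:2]: print(d['score'],d['xy'],*magfit(w,d['pixels'],.009))
E
```

```text
[0.45292937 0.2775743  0.02596634] [-3.14115473e+00 -3.44398591e-04 -2.78491261e-01]
0.73 [320.6, 84.9] [ 0.53391229  0.25305951 -0.27633447] 0.0017989545306408368
```

View pics/w3.png

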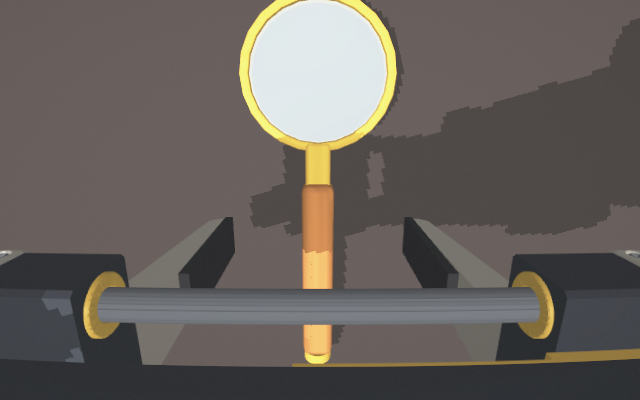

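The glass is centred between the fingers, with its handle at column 318. I'll lower the rest of the way and close.

Request:
drive_tool([
  {"jaw": 1, "x": 0, "y": 0, "z": 0.45, "yaw": 0},
  {"jaw": 1, "x": 0, "y": 0, "z": 0.28, "yaw": 0},
  {"jaw": 0.4, "x": 0, "y": 0, "z": 0, "yaw": 0},
  {"jaw": 0.4, "x": 0, "y": 0, "z": 0, "yaw": 0},
  {"jaw": 0, "x": 0, "y": 0, "z": 0, "yaw": 0},
  {"jaw": 0, "x": 0, "y": 0, "z": 0, "yaw": 0},
  {"jaw": 0, "x": 0, "y": 0, "z": 0, "yaw": 0},
  {"jaw": 0, "x": 0, "y": 0, "z": 0, "yaw": 0},
], grip_force=40)

```text
t: 8.28
tool_pos: [0.4526, 0.2774, 0.0037]
ee_rot: [-3.142, -0.0, -0.279]
contact_force: [-1.4, -0.7, 0.1]
opening: 0.034
finger_force: 0.0
```

Request:
drive_tool([
  {"jaw": 0, "x": 0, "y": 0, "z": 0, "yaw": 0},
  {"jaw": 0, "x": 0, "y": 0, "z": 0, "yaw": 0},
  {"jaw": 0, "x": 0, "y": 0, "z": 0, "yaw": 0},
  {"jaw": 0, "x": 0, "y": 0, "z": 0, "yaw": 0},
  {"jaw": 0, "x": 0, "y": 0, "z": 0, "yaw": 0},
])

```text
t: 8.9
tool_pos: [0.4526, 0.2774, 0.0037]
ee_rot: [3.142, -0.0, -0.279]
contact_force: [-0.8, -0.4, 0.8]
opening: 0.0175
finger_force: 40.0
```

Gripped. I'll lift gently.

Request:
drive_tool([
  {"jaw": 0, "x": 0, "y": 0, "z": -0.2, "yaw": 0},
  {"jaw": 0, "x": 0, "y": 0, "z": -0.4, "yaw": 0},
  {"jaw": 0, "x": 0, "y": 0, "z": -0.6, "yaw": 0},
  {"jaw": 0, "x": 0, "y": 0, "z": -0.8, "yaw": 0},
  {"jaw": 0, "x": 0, "y": 0, "z": -1, "yaw": 0},
  {"jaw": 0, "x": 0, "y": 0, "z": -1, "yaw": 0},
  {"jaw": 0, "x": 0, "y": 0, "z": -1, "yaw": 0},
  {"jaw": 0, "x": 0, "y": 0, "z": -1, "yaw": 0},
  {"jaw": 0, "x": 0, "y": 0, "z": -1, "yaw": 0},
  {"jaw": 0, "x": 0, "y": 0, "z": -0.7, "yaw": 0},
])

```text
t: 10.15
tool_pos: [0.4526, 0.2777, 0.2375]
ee_rot: [-3.14, -0.002, -0.278]
contact_force: [-0.2, -0.5, -0.9]
opening: 0.0176
finger_force: 40.0
```

```bash
python3 - <<'E'
from h import *
w=robot.get_image('wrist');save(w,'w4.png');s=robot.get_state();print(s['tool_pos'],s['ee_rot'],s['opening'],s['finger_force'],s['wrist_torque'],s['contact_force'])
for d in robot.silhouettes('magnifier','wrist')[:1]: print(d['score'],d['xy'],*magfit(w,d['pixels'],s['tool_pos'][2]+.005))
E
```

```text
[0.45376902 0.27853918 0.2398331 ] [-3.13719994 -0.00501215 -0.27822093] 0.017236890992945085 39.99965786933899 [ 0.09374755 -0.07798075 -0.01108418] [1.03883395 0.41760325 1.16984522]
0.69 [319.0, 85.5] [ 0.5324319   0.25355166 -0.27440419] 0.003384782236653885
```

View pics/w4.png

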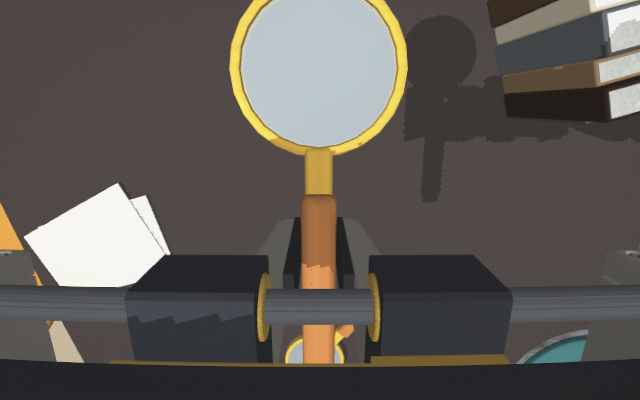

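The glass is held: ring at (320,65), handle straight between the pads. I'll check its levelness against the picture taken on the desk.

```bash
cat > lvl.py <<'E'
from h import *
from scipy.optimize import least_squares
from scipy.spatial.transform import Rotation as R
def T(pos,rpy):
    M=np.eye(4);M[:3,:3]=R.from_euler('xyz',rpy).as_matrix();M[:3,3]=pos;return M
def level(bgr,C,w,tcp,z0=None):
    """C: cam in tool frame. Fit ring in tool frame (z along fingers, down). returns along,lat,zring,pitch"""
    hsv=cv2.cvtColor(bgr,cv2.COLOR_BGR2HSV)
    m=((hsv[...,0]>18)&(hsv[...,0]<32)&(hsv[...,1]>120)&(hsv[...,2]>90)).astype(np.uint8)
    m[160:]=0; m[:,:200]=0; m[:,440:]=0
    c=np.vstack([k[:,0,:] for k in cv2.findContours(m,cv2.RETR_EXTERNAL,1)[0] if len(k)>60]).astype(float)
    h=cv2.convexHull(c.astype(np.int32))[:,0,:].astype(float)
    dens=c[(c[:,1]>2)&(c[:,1]<130)]
    # keep outer points
    hh=h.reshape(-1,1,2).astype(np.float32)
    dens=np.array([p for p in dens if abs(cv2.pointPolygonTest(hh,(float(p[0]),float(p[1])),True))<2])
    t=np.linspace(0,2*np.pi,720)
    im=dict(w); im['extrinsics']=C
    from scipy.spatial import cKDTree
    def f(q):
        ca,sa=np.cos(q[3]),np.sin(q[3])
        P=np.c_[q[0]+.042*np.cos(t)*ca,q[1]+.042*np.sin(t),q[2]+.042*np.cos(t)*sa]
        return cKDTree(proj(im,P)).query(dens)[0]
    def g(a): return f([a[0],a[1],a[2]+.085*np.sin(a[3]),a[3]])
    z=(z0 if z0 is not None else -.006)  # top edge of ring rel TCP (down +) when level
    out={}
    r=least_squares(lambda a:f([a[0],a[1],a[2],0]),[.083,0,z]); out['free z, level']=(r.x.round(4),round(np.sqrt(2*r.cost/len(dens)),2))
    r=least_squares(lambda a:g([a[0],a[1],z,a[2]]),[.083,0,0.]); out['pitch about grip']=(r.x.round(4),round(np.sqrt(2*r.cost/len(dens)),2))
    return out
E
python3 - <<'E'
from lvl import *
w=robot.get_image('wrist');s=robot.get_state()
tt=T(s['tool_pos'],s['ee_rot']);C=np.linalg.inv(tt)@np.array(w['extrinsics'])
print(C.round(4),s['tool_pos'],s['ee_rot'])
np.save('C.npy',C)
print('desk',level(cv2.imread('pics/w3.png'),C,w,None,z0=.016))
print('now',level(w['pixels'][:,:,::-1].copy(),C,w,None))
E
```

```text
[[ 1.600e-03 -9.715e-01 -2.370e-01  6.820e-02]
 [ 1.000e+00  2.200e-03 -2.400e-03  9.000e-04]
 [ 2.800e-03 -2.370e-01  9.715e-01 -1.729e-01]
 [ 0.000e+00  0.000e+00  0.000e+00  1.000e+00]] [0.45292908 0.27767104 0.23635884] [-3.13969257e+00 -2.53954879e-03 -2.78541574e-01]
desk {'free z, level': (array([0.0867, 0.    , 0.0156]), np.float64(0.42)), 'pitch about grip': (array([ 0.0867,  0.    , -0.0048]), np.float64(0.42))}
now {'free z, level': (array([ 0.0867,  0.0003, -0.0061]), np.float64(0.44)), 'pitch about grip': (array([ 0.0867,  0.0003, -0.0016]), np.float64(0.44))}
```

Level within 0.2°, with the lens centre 87 mm ahead of the tool. I'll carry it over the books.

Request:
drive_tool([
  {"jaw": 0, "x": 0, "y": 0, "z": -0.2, "yaw": -0.8},
  {"jaw": 0, "x": 0, "y": 0, "z": -0.2, "yaw": -0.8},
  {"jaw": 0, "x": 0, "y": 0, "z": 0, "yaw": -0.8},
  {"jaw": 0, "x": 0, "y": 0.3, "z": 0, "yaw": -0.8},
  {"jaw": 0, "x": 0, "y": 0.6, "z": 0, "yaw": 0},
  {"jaw": 0, "x": 0, "y": 0.8, "z": 0, "yaw": 0},
  {"jaw": 0, "x": 0, "y": 0.8, "z": 0, "yaw": 0},
  {"jaw": 0, "x": 0, "y": 0.8, "z": 0, "yaw": 0},
  {"jaw": 0, "x": 0, "y": 0.8, "z": 0, "yaw": 0},
  {"jaw": 0, "x": 0, "y": 0.8, "z": 0, "yaw": 0},
])

```text
t: 11.55
tool_pos: [0.4511, 0.1293, 0.2457]
ee_rot: [3.141, 0.002, 0.001]
contact_force: [0.9, 0.4, -0.9]
opening: 0.0178
finger_force: 40.0
```

Request:
drive_tool([
  {"jaw": 0, "x": 0, "y": 0.8, "z": 0, "yaw": 0},
  {"jaw": 0, "x": 0, "y": 0.8, "z": 0, "yaw": 0},
  {"jaw": 0, "x": 0, "y": 0.8, "z": 0, "yaw": 0},
  {"jaw": 0, "x": 0, "y": 0.8, "z": 0, "yaw": 0},
  {"jaw": 0, "x": 0.1, "y": 0.8, "z": 0, "yaw": 0},
  {"jaw": 0, "x": 0.1, "y": 0.8, "z": 0, "yaw": 0},
  {"jaw": 0, "x": 0.1, "y": 0.8, "z": 0, "yaw": 0},
  {"jaw": 0, "x": 0.1, "y": 0.8, "z": 0, "yaw": 0},
  {"jaw": 0, "x": 0.1, "y": 0.8, "z": 0, "yaw": 0},
  {"jaw": 0, "x": 0, "y": 0.8, "z": 0, "yaw": 0},
])

```text
t: 12.8
tool_pos: [0.4664, -0.1102, 0.2457]
ee_rot: [-3.141, 0.002, 0.001]
contact_force: [0.3, -0.5, -0.8]
opening: 0.0174
finger_force: 40.0
```

Request:
drive_tool([
  {"jaw": 0, "x": 0, "y": 0.8, "z": 0, "yaw": 0},
  {"jaw": 0, "x": 0, "y": 0.8, "z": 0, "yaw": 0},
  {"jaw": 0, "x": 0, "y": 0.6, "z": 0, "yaw": 0},
  {"jaw": 0, "x": 0, "y": 0.4, "z": 0, "yaw": 0},
  {"jaw": 0, "x": 0, "y": 0.2, "z": 0, "yaw": 0},
  {"jaw": 0, "x": 0, "y": 0, "z": 0, "yaw": 0},
  {"jaw": 0, "x": 0, "y": 0, "z": 0, "yaw": 0},
  {"jaw": 0, "x": 0, "y": 0, "z": 0, "yaw": 0},
])

```text
t: 13.8
tool_pos: [0.4674, -0.193, 0.2467]
ee_rot: [-3.141, -0.0, 0.002]
contact_force: [-0.0, 0.4, -1.5]
opening: 0.0177
finger_force: 40.0
```

```bash
cat > ph.py <<'E'
from lvl import *
w=robot.get_image('wrist');s=robot.get_state()
cv2.imwrite('pics/w5.png',w['pixels'][:,:,::-1]);print(s['t'],s['tool_pos'],s['ee_rot'],s['finger_force'])
for c in ('wrist','top','scene'):
    im=w if c=='wrist' else robot.get_image(c)
    for d in robot.silhouettes('round_photo',c):
        k=max(cv2.findContours(d['pixels'].astype(np.uint8),0,1)[0],key=cv2.contourArea)[:,0,:]
        P=ray(im,k,.02)[:,:2].astype(np.float32)*1000; print(c,round(d['score'],2),d['xy'],cv2.fitEllipse(P))
    if c!='wrist':
        for d in robot.silhouettes('album',c)[:1]:
            cc=max(cv2.findContours(d['pixels'].astype(np.uint8),0,1)[0],key=cv2.contourArea)[:,0,:]
            P=ray(im,cc,.018)[:,:2]; print('album',cv2.minAreaRect((P*1000).astype(np.float32)))
E
python3 ph.py
```

```text
13.85 [ 0.46734599 -0.19311113  0.24674742] [ 3.14158564e+00 -7.46784449e-05  1.48489830e-03] 39.999611377716064
wrist 0.31 [320.7, 88.1] ((522.3734741210938, -194.3803253173828), (190.87269592285156, 357.4674377441406), 90.12356567382812)
album ((539.1395263671875, -392.1959228515625), (72.62451171875, 199.10899353027344), 88.26671600341797)
scene 0.53 [252.7, 176.6] ((579.686767578125, -304.61505126953125), (34.16069793701172, 37.614479064941406), 157.30470275878906)
album ((549.5030517578125, -292.81439208984375), (268.99505615234375, 202.91067504882812), 89.16207885742188)
```

View pics/w5.png

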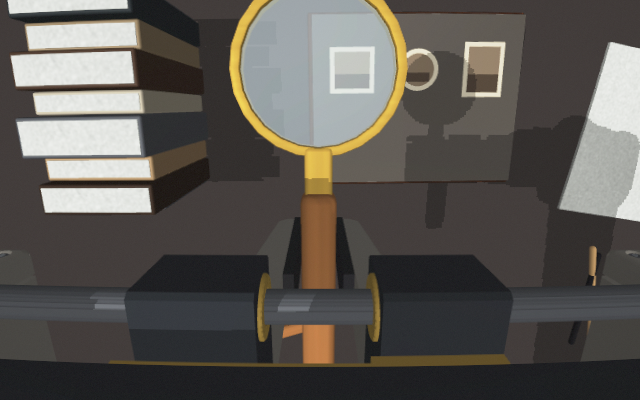

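The wrist view shows the round photo at (420,69), its left edge just behind the ring, between the square photo (352,70, seen through the lens) and the tall one (483,69). The page's bottom edge is along row 182.

```bash
python3 - <<'E'
from lvl import *
w=robot.get_image('wrist');s=robot.get_state()
g=cv2.cvtColor(w['pixels'],cv2.COLOR_RGB2GRAY)
# cream frames: bright low-saturation pixels
def corners(pts): return cv2.cornerSubPix(g,np.array(pts,np.float32).reshape(-1,1,2),(3,3),(-1,-1),(3,20,.05)).reshape(-1,2)
sq=corners([[330,47],[375,47],[375,93],[331,94]]);ta=corners([[466,41],[505,43],[500,97],[462,95]])
S=ray(w,sq,.02)[:,:2];A=ray(w,ta,.02)[:,:2]
print('sq',sq.round(1).tolist(),S.round(4).tolist(),S.mean(0));print('tall',A.round(4).tolist(),A.mean(0))
d=S.mean(0)-A.mean(0);print('mid',(S.mean(0)+A.mean(0))/2,'len',np.hypot(*d),'yaw',np.arctan2(-d[0],d[1]))
# round photo rim: cream pixels in window
hsv=cv2.cvtColor(w['pixels'],cv2.COLOR_RGB2HSV)
m=((hsv[...,2]>150)&(hsv[...,1]<70)).astype(np.uint8);m[:, :409]=0;m[:,450:]=0;m[:40]=0;m[100:]=0
v,u=np.nonzero(m);print(len(u),u.min(),u.max(),v.min(),v.max())
h=cv2.convexHull(np.c_[u,v])[:,0,:];h=h[h[:,0]>412]
P=ray(w,h,.02)[:,:2]
from scipy.optimize import least_squares
r=least_squares(lambda q:np.hypot(*(P-q[:2]).T)-q[2],[.575,-.302,.023],loss='soft_l1',f_scale=.001);print('round',r.x)
# bottom page edge
e=[]
for c in range(420,505,4):
    col=g[168:190,c].astype(float); hs=hsv[172:190,c,1].astype(float); e.append([c,172+np.argmax(hs)])
E=ray(w,e,.018);k=np.polyfit(E[:,1],E[:,0],1);print('edge yaw',-np.arctan(k[0]),'x at -.302',np.polyval(k,-.302))
print(level(w['pixels'][:,:,::-1].copy(),np.load('C.npy'),w,None))
E
```

```text
sq [[328.79998779296875, 46.599998474121094], [373.5, 46.20000076293945], [372.5, 92.4000015258789], [329.20001220703125, 93.0999984741211]] [[0.6012, -0.2067], [0.602, -0.2565], [0.552, -0.2572], [0.5509, -0.2075]] [ 0.57651217 -0.23198565]
tall [[0.6087, -0.3586], [0.6094, -0.4046], [0.5496, -0.4054], [0.5487, -0.3595]] [ 0.57911083 -0.38201902]
mid [ 0.5778115  -0.30700234] len 0.15005586739060925 yaw 0.01731881045241498
352 409 436 48 90
round [ 0.57804533 -0.30659098  0.02295482]
edge yaw 0.008922625333959832 x at -.302 0.4471932035328523
{'free z, level': (array([ 0.0866,  0.0002, -0.006 ]), np.float64(0.46)), 'pitch about grip': (array([ 0.0866,  0.0002, -0.0004]), np.float64(0.46))}
```

Request:
drive_tool([
  {"jaw": 0, "x": 0.2, "y": 0.3, "z": 0, "yaw": -0.15},
  {"jaw": 0, "x": 0.2, "y": 0.6, "z": 0, "yaw": 0},
  {"jaw": 0, "x": 0.2, "y": 0.8, "z": 0, "yaw": 0},
  {"jaw": 0, "x": 0.1, "y": 0.8, "z": 0, "yaw": 0},
  {"jaw": 0, "x": 0.1, "y": 0.7, "z": 0, "yaw": 0},
  {"jaw": 0, "x": 0, "y": 0.4, "z": 0.4, "yaw": 0},
  {"jaw": 0, "x": 0, "y": 0.2, "z": 0.8, "yaw": 0},
  {"jaw": 0, "x": 0, "y": 0, "z": 0.8, "yaw": 0},
  {"jaw": 0, "x": 0, "y": 0, "z": 0.8, "yaw": 0},
  {"jaw": 0, "x": 0, "y": 0, "z": 0.8, "yaw": 0},
])

```text
t: 15.5
tool_pos: [0.4922, -0.3071, 0.1371]
ee_rot: [-3.141, 0.001, 0.014]
contact_force: [1.3, -0.1, -0.4]
opening: 0.0177
finger_force: 40.0
```

Request:
drive_tool([
  {"jaw": 0, "x": 0, "y": 0, "z": 0.8, "yaw": 0},
  {"jaw": 0, "x": 0, "y": 0, "z": 0.6, "yaw": 0},
  {"jaw": 0, "x": 0, "y": 0, "z": 0.4, "yaw": 0},
  {"jaw": 0, "x": 0, "y": 0, "z": 0, "yaw": 0},
  {"jaw": 0, "x": 0, "y": 0, "z": 0, "yaw": 0},
  {"jaw": 0, "x": 0, "y": 0, "z": 0, "yaw": 0},
])

```text
t: 16.25
tool_pos: [0.4933, -0.3077, 0.0856]
ee_rot: [3.141, -0.001, 0.014]
contact_force: [0.1, -0.1, -1.1]
opening: 0.0174
finger_force: 40.0
```

```bash
cat > fin.py <<'E'
import sys
from lvl import *
w=robot.get_image('wrist');s=robot.get_state();print(s['t'],s['tool_pos'],s['ee_rot'],s['finger_force'])
o=level(w['pixels'][:,:,::-1].copy(),np.load('C.npy'),w,None);print(o)
a=o['pitch about grip'][0];t=T(s['tool_pos'],s['ee_rot']);L=(t@[a[0],a[1],-.006,1])[:3];print('lens',L)
hsv=cv2.cvtColor(w['pixels'],cv2.COLOR_RGB2HSV)
im=w['pixels'][:,:,::-1].copy()
th=np.linspace(0,6.28,60)
for c in ([.578,-.306],):
    for p in proj(w,np.c_[c[0]+.023*np.cos(th),c[1]+.023*np.sin(th),0*th+.02]): cv2.circle(im,tuple(int(round(x)) for x in p),0,(0,255,0),-1)
cv2.imwrite('pics/'+sys.argv[1],cv2.resize(im[:200,160:480],None,fx=2,fy=2,interpolation=cv2.INTER_NEAREST))
m=((hsv[...,2]>140)&(hsv[...,1]<60)).astype(np.uint8);m[130:]=0;m[:,:265]=0;m[:,375:]=0
ks=[k for k in cv2.findContours(m,0,1)[0] if cv2.contourArea(k)>300]
for k in ks:
    P=ray(w,k[:,0,:],.02)[:,:2]*1000;print('cand',cv2.contourArea(k),cv2.boundingRect(k),cv2.minEnclosingCircle(P.astype(np.float32)))
E
python3 fin.py w6.png
```

```text
16.3 [ 0.49320114 -0.30759152  0.08547909] [ 3.14076535e+00 -1.25179701e-03  1.37863157e-02] 39.99962031841278
{'free z, level': (array([ 0.0867,  0.0004, -0.0055]), np.float64(0.5)), 'pitch about grip': (array([0.0867, 0.0004, 0.0053]), np.float64(0.5))}
lens [ 0.57989077 -0.30679139  0.09158794]
cand 13942.5 (265, 0, 110, 130) ((586.1696166992188, -307.8138732910156), 52.33965301513672)
```

View pics/w6.png

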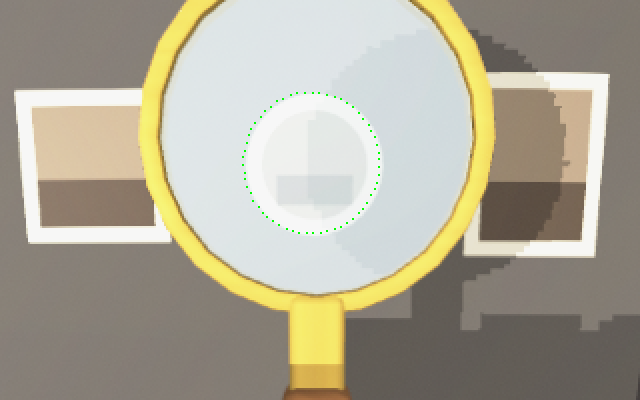

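The photo shows through the lens inside the projected circle (crop centre about (312,163)). That confirms its position at (0.578, -0.306), so the lens only needs a shift of about 2 mm.

Request:
drive_tool([
  {"jaw": 0, "x": -0.06, "y": -0.02, "z": 0.3, "yaw": 0},
  {"jaw": 0, "x": 0, "y": 0, "z": 0.4, "yaw": 0},
  {"jaw": 0, "x": 0, "y": 0, "z": 0.4, "yaw": 0},
  {"jaw": 0, "x": 0, "y": 0, "z": 0.3, "yaw": 0},
  {"jaw": 0, "x": 0, "y": 0, "z": 0, "yaw": 0},
  {"jaw": 0, "x": 0, "y": 0, "z": 0, "yaw": 0},
  {"jaw": 0, "x": 0, "y": 0, "z": 0, "yaw": 0},
  {"jaw": 0, "x": 0, "y": 0, "z": 0, "yaw": 0},
])

```text
t: 17.3
tool_pos: [0.4911, -0.3069, 0.0431]
ee_rot: [3.141, -0.001, 0.014]
contact_force: [-0.3, -0.5, -1.3]
opening: 0.0179
finger_force: 40.0
```

```bash
python3 fin.py w7.png
```

```text
17.35 [ 0.49110875 -0.30688285  0.04301443] [ 3.14120066e+00 -4.95797191e-04  1.38301239e-02] 39.99960958957672
{'free z, level': (array([ 0.0866,  0.0003, -0.0059]), np.float64(0.44)), 'pitch about grip': (array([0.0866, 0.0003, 0.0013]), np.float64(0.44))}
lens [ 0.5777016  -0.30598286  0.04905748]
cand 13941.5 (265, 0, 110, 130) ((579.4147338867188, -307.1221923828125), 42.926239013671875)
```

View pics/w7.png

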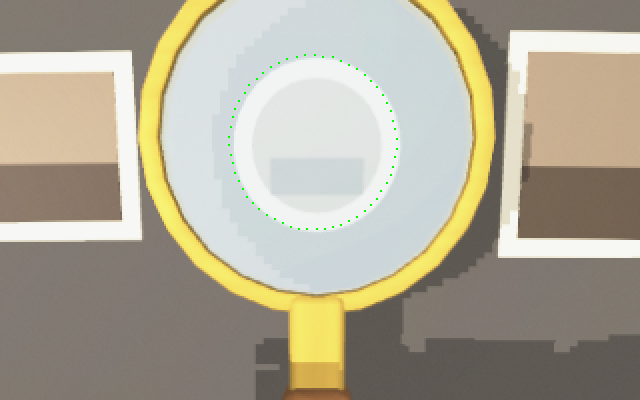

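The photo now sits centred under the lens (crop centre about (316,144)), within about 1 mm of the projected circle. The glass is level, so I'll hand in.

```bash
python3 -c "
from plant import robot
print(robot.hand_in())"
```

```text
the job is handed in; nothing more can be done
None
```

The job is handed in at about 17 s: the magnifier is held level about 2 cm above the round photograph, lens centred within about 1 mm by the wrist camera, handle towards the page's bottom edge; hand-in returned no verdict.

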